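# Set out the filter inspection place

### The arm

A 6-joint arm with a two-finger parallel gripper is mounted at the origin on a cart in front of the work surface, level with it; the furniture and walls round the work are solid. World frame = base frame: x ahead of the robot, y to its left, z up, the work surface at z = 0. Lengths are in m, angles in rad, forces in N, time in s.
With the tool pointing down it reaches from about 0.35 to 0.775 m from the base axis. Payload 7.3 kg.
Tool frame: the origin (TCP) lies at the very end of the fingers, on their centre line; the grasp point (between the pads) lies 19 mm behind it (robot.tcp_to_grasp is the z of the grasp point in the tool frame, in m); z points along the fingers, y is the line along which they close (so a half turn about z gives the same grasp; the last joint's range is limited). The gripper opens to 92 mm and grips with 3 to 60 N. Pads are 19 mm wide; open, the fingers measure 130 mm over their backs; the gripper's body (75 mm by 190 mm) begins 47 mm behind the grasp point.
Start: joints at [-1.473, 0.342, 1.524, -0, 1.275, -0.146], TCP at [0.127, -0.509, 0.227] pointing down, gripper open.
Joint ranges: [-2.53, 2.53], [-0.77, 2.02], [0.04, 2.7], [-1, 4.14], [0.28, 2.66], [-3.11, 3.11]. Speed limits (rad/s): [2.57, 2.57, 3.14, 3.14, 3.14, 3.14].

### API

Orientations are given as [roll, pitch, yaw] about the fixed x, y, z axes, in that order (R = Rz(yaw) Ry(pitch) Rx(roll)).
In Python, from cell import monitor, read_camera, get_calibration, job, robot gives the robot as it stands. The module is installed in compiled form; this text tells all that it offers.
- The arm moves only by the tool send_rows, never from a script. Its argument "targets" is a list of rows, each an object with "translation": the shift along the tool's x, y, z in cm, a list of three; "spin": the turn about the tool's z in degrees; "jaw": the opening, from 0 (shut) to 1 (fully open). A call has exactly 5 rows; each row is the pose to reach, as a shift and turn from the pose commanded when the call began, along the tool's axes at that moment; what a row does not reach only later rows make up. A row lasts 1/10 s, in which the tool goes at most 50 mm and 8.59 degrees, less where a joint would pass 70% of its speed; a pose out of reach is approached as far as the arm can. A call with a gripper value outside its range is refused whole. The fingers move at their own pace and stop on an object; "force" is the grip in N (left out, the last holds). Time passes only in rows, so rows that repeat a pose let the fingers close, or fill a call up. It gives the time, the measured TCP pose, the force, the opening and the grip force at its end, in the units of the state.
- monitor.observe(): the state, without advancing time (a new reading comes with each control period).
- read_camera(name): name is "scene" or "top"; returns (picture, depth): 480x640x3 uint8, red, green, blue; 480x640 float32, m along the optical axis (not along the pixel's ray), 0 where there is no reading.
- get_calibration(name): a dict with "intrinsics" (3x3 intrinsics, pixels), "D" ([k1, k2, p1, p2, k3] as OpenCV has them; the pictures are not rectified), "origin" and "orientation" of the camera in the world. Camera axes: x right, y up, looking along -z (the intrinsics and any distortion apply to the point x, -y, -z); pixel columns grow to the right and rows downward; lengths in m; the calibration is good to about 2 mm. A picture is of the moment at which its call begins. get_calibration takes no time and is no camera call.
- job.hand_in(): hands the job in; it is judged then, once.
The state is a dict: "time": time; "qpos": joint angles; "qvel": joint speeds; "joint_efforts": joint torques, N m; "tool_pos": TCP position; "tool_rot": TCP orientation; "contact_force": force on the tool from outside, world axes, zero at the start; "torque": the same for the moment, N m; "opening": finger opening in m; "grip_force": force on a finger pad.
Only numpy, scipy, OpenCV 4.12 (cv2) and the standard library are available. Lean on these libraries where they do the work, as an engineer would, in place of code of your own. Each camera call takes 0.05 s, during which the arm holds its last target. There are 200 camera calls.

### The job

Set out the filter inspection place: put the blue filter stage into the grey base and lock it with a quarter turn, then stand the black loupe upright on the middle of the stage. Stand the oil bottle midway between the base and the steel dish of screws, and lay the marker flat on the middle of the notebook, along the notebook's long side. Leave the dish and the tape roll where they are.

Things in the scene. Friction and masses are not known exactly. Their poses are not given: they have to be found in the camera images.
- filter_base: round grey base fixed to the desk, 80 mm wide, 20 mm high; origin: centre of its underside, z up. In its top a hole of radius 20 mm, with two slots 14 mm wide out to radius 29 mm at its +x and -x (orange marks beyond them); green dots at +y and -y: locked place. Below the 6 mm thick top is a cavity 8 mm high where lugs turn freely either way, no stop
- filter_stage: blue round stage, 50 mm wide, 45 high, white disc on its flat top; origin: centre of underside. Blue from 13 mm up; below, a spigot of radius 17 with lugs at its +x and -x, 8 wide, 5 high, out to radius 25, orange stripes above them. Lower lugs through the slots till the shoulder rests on the base (origin 7 mm, top 52 mm over the desk), then turn 90 degrees either way: stripes at the green dots
- loupe: loose black round loupe, 34 mm diameter, 34 mm high, standing upright; origin at the centre of its underside, z up
- oil_bottle: loose cream oil bottle with red pointed cap, 36 mm diameter, body solid to 66 mm, tip of the cap at 92 mm; origin at the centre of its underside, z up
- marker: loose red and white marker lying flat, 135 mm long along its own y, 17 mm wide, 16 mm high; origin at the centre of its underside
- parts_dish: round steel dish with small screws in it, 70 mm diameter, 16 mm high, loose, to be left alone; about 210 mm from the base, at its left or right; origin at the centre of its underside
- tape_roll: roll of tan tape lying flat, 104 mm diameter, 25 mm high, loose, to be left alone; on the side of the base where the dish is not; origin at the centre of its underside
- notebook: purple notebook lying flat, fixed, 210 mm long along its own x, 152 mm along its own y; things laid on it rest 11 mm above the desk; origin at the centre of its underside

How it is judged:
At the end, for the whole second after the job is handed in: Stage seated in the base (5 mm), turned 63 degrees or more from the slots; loupe upright on it within 10 mm of centre; bottle upright on the desk, 88-122 mm from base and dish, within 18 mm of their line; marker on the notebook, 20 mm from centre, 14 degrees from its long side; all at rest (horizontal distance between filter_stage and filter_base below 0.005 m and z of filter_stage in the frame of filter_base between 0.004 and 0.01 m and angle between the x axis of filter_stage and the x axis of filter_base, either way round above 1.1 rad and horizontal distance between loupe and filter_stage below 0.01 m and z of loupe in the frame of filter_stage between 0.042 and 0.049 m and angle between each of loupe, oil_bottle's own z axis and vertical below 0.1 rad and horizontal distance between oil_bottle and filter_base between 0.088 and 0.122 m and horizontal distance between oil_bottle and parts_dish between 0.088 and 0.122 m and x of oil_bottle in the frame of filter_base between -0.018 and 0.018 m and height (world z) of oil_bottle below 0.005 m and horizontal distance between marker and notebook below 0.02 m and angle between the y axis of marker and the x axis of notebook, either way round below 0.25 rad and height (world z) of marker below 0.03 m and contact force between marker and notebook above 0.03 N and linear speed of each of filter_stage, loupe, oil_bottle, marker below 0.02 m/s); the robot touches nothing.
It fails at once if the dish of screws is moved more than 15 mm (distance of parts_dish from where it was at the start of the episode above 0.015 m).
It fails at once if the tape roll is moved more than 15 mm (distance of tape_roll from where it was at the start of the episode above 0.015 m).
It also fails if it takes over 96 s, if anything falls off the work surface, if the arm or the gripper's body presses on something with over 40 N, if the wrist force passes 120 N, or if a joint passes its speed limit or range.

## Working session

There is one attempt and no reset: what is moved stays moved. The work goes in short steps, Python scripts to look and compute and a tool call to move; the robot and the scene stay as the last step left them, time stands still between calls to the robot, and variables do not carry over. Pictures are saved under pics/ and viewed, at most 14 in all, crops included, and the job is handed in when it is done.

Besides the shell and the picture viewer there is one more tool, called in YAML: its name, and indented under it one key for each argument. send_rows: Moves the arm, as the interface text tells. Its arguments: {"type":"object","properties":{"targets":{"type":"array"},"force":{"type":"number"}},"required":["targets"]}

```bash
mkdir -p pics
cat > h.py <<'E'
import numpy as np, cv2
from scipy.spatial.transform import Rotation as R
from cell import monitor, read_camera, get_calibration, job, robot
def cal(n):
    c=get_calibration(n); o=np.array(c["orientation"],float)
    M=o if o.shape==(3,3) else (R.from_euler('xyz',o).as_matrix() if o.size==3 else None)
    return np.array(c["intrinsics"]),np.array(c["D"]),np.array(c["origin"]),M
def at_z(n,uv,z):
    "pixels -> world points on plane z"
    K,D,o,M=cal(n); p=cv2.undistortPoints(np.array(uv,float).reshape(-1,1,2),K,D)[:,0]
    d=np.c_[p[:,0],-p[:,1],-np.ones(len(p))]@M.T
    return o+d*((z-o[2])/d[:,2])[:,None]
def cloud(n,depth):
    v,u=np.mgrid[:480,:640]; K,D,o,M=cal(n)
    p=cv2.undistortPoints(np.c_[u.ravel(),v.ravel()].astype(float).reshape(-1,1,2),K,D)[:,0]
    d=np.c_[p[:,0],-p[:,1],-np.ones(len(p))]*depth.reshape(-1,1)
    return (o+d@M.T).reshape(480,640,3)
def proj(n,P):
    K,D,o,M=cal(n); c=(np.array(P,float).reshape(-1,3)-o)@M; c=c*[1,-1,-1]
    return cv2.projectPoints(c,np.zeros(3),np.zeros(3),K,D)[0][:,0]
def snap(n,f,box=None,s=1):
    im,d=read_camera(n); np.savez('last_%s.npz'%n,im=im,d=d)
    save(im,f,box,s); return im,d
def save(im,f,box=None,s=1):
    if box: im=im[box[1]:box[3],box[0]:box[2]]
    cv2.imwrite('pics/'+f,cv2.resize(im[:,:,::-1],None,fx=s,fy=s,interpolation=cv2.INTER_CUBIC))
E
python3 - <<'E'
from h import *
snap('top','top0.png'); snap('scene','scene0.png')
for n in('top','scene'): print(get_calibration(n))
print(monitor.observe(), robot.tcp_to_grasp)
E
```

```text
{'intrinsics': array([[471.28557874,   0.        , 320.67419609],
       [  0.        , 471.28557874, 236.37418404],
       [  0.        ,   0.        ,   1.        ]]), 'D': array([-0.06928097,  0.        ,  0.        ,  0.        ,  0.        ]), 'origin': array([ 0.41882185, -0.06776627,  1.21294722]), 'orientation': array([ 0.10613671, -0.01392243, -1.58334193])}
{'intrinsics': array([[453.79643788,   0.        , 319.58199953],
       [  0.        , 453.79643788, 238.28001656],
       [  0.        ,   0.        ,   1.        ]]), 'D': array([0.02081937, 0.        , 0.        , 0.        , 0.        ]), 'origin': array([0.2461727 , 0.47882287, 0.80332769]), 'orientation': array([ 0.71424032,  0.01804712, -2.63683138])}
{'time': 0.1, 'qpos': array([-1.47298144e+00,  3.42659622e-01,  1.52491208e+00, -1.31006623e-05,
        1.27538908e+00, -1.45984189e-01]), 'qvel': array([ 0.00091363, -0.00391866, -0.00061983,  0.00054678,  0.00076991,
       -0.00029476]), 'joint_efforts': array([ 1.27343243e-03, -4.32003736e+01, -2.44694781e+01,  7.18529779e-02,
        5.25656564e-02, -5.68904352e-05]), 'tool_pos': array([ 0.12672091, -0.50910997,  0.22611433]), 'tool_rot': array([-3.14023725e+00, -1.86622820e-04,  2.43802776e-01]), 'contact_force': array([ 0.78951802, -0.02047994, -0.26921797]), 'torque': array([ 0.02656336,  0.04035612, -0.04505882]), 'grip_force': 0.0, 'opening': 0.09201963069374483} -0.0188
```

View pics/top0.png

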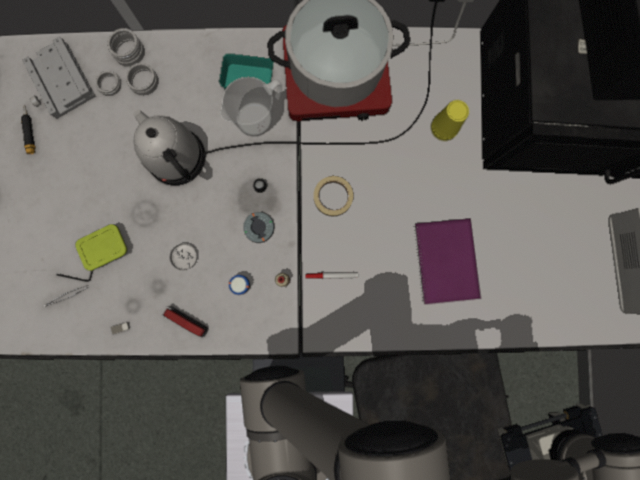

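View pics/scene0.png

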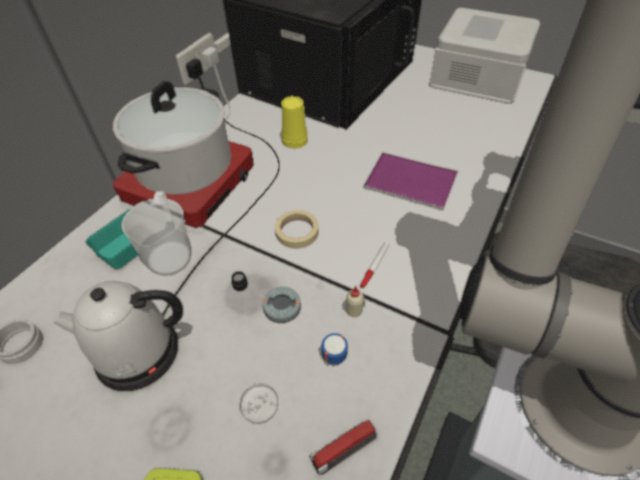

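The top view shows: base (258,227), stage (240,284), bottle (282,280), marker (332,275), dish (184,256), tape (334,196), notebook (448,260), and loupe about (260,186). Next I'll enlarge them.

Run:
```python
from h import *
im=np.load('last_top.npz')['im']; save(im,'crop1.png',(220,170,370,300),5)
im=np.load('last_scene.npz')['im']; save(im,'crop2.png',(220,260,400,380),4)
```

```text
(no output)
```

View pics/crop1.png

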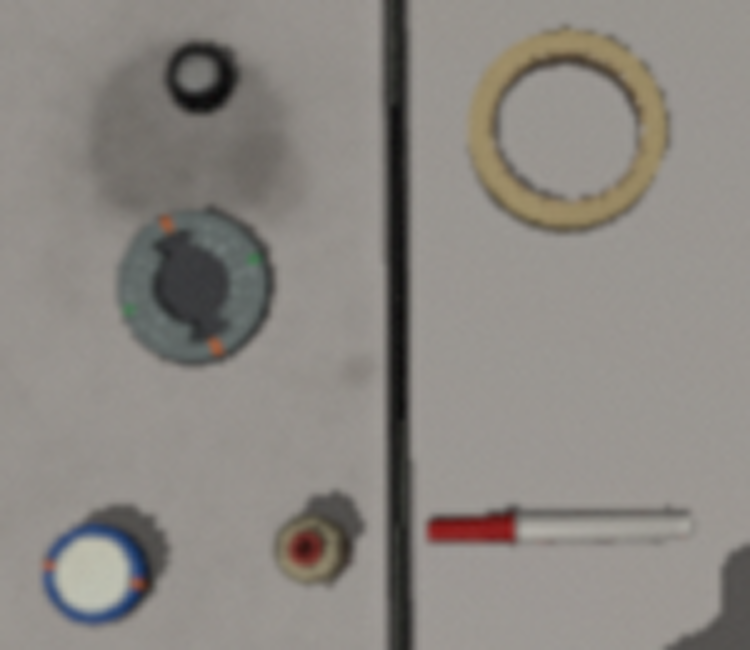

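View pics/crop2.png

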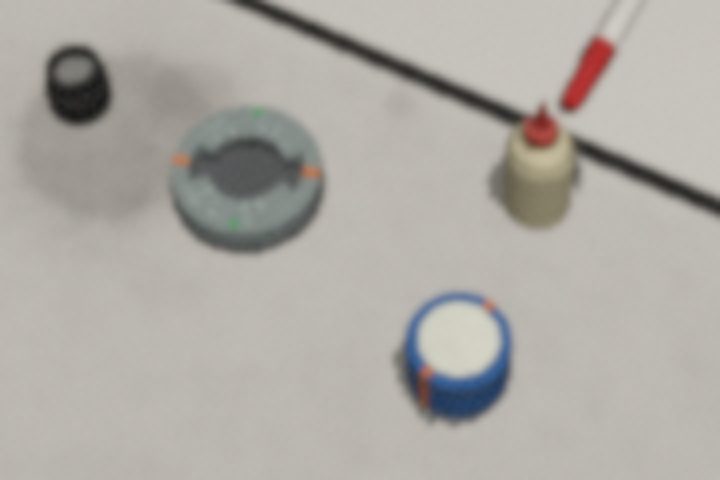

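Run:
```python
from h import *
np.set_printoptions(precision=4,suppress=True)
T=lambda *p:(np.array(p,float)+.5)/5-.5+[220,170]
S=lambda *p:(np.array(p,float)+.5)/4-.5+[220,260]
for n,z,t,s in [('orange',.02,[(167,223),(216,347)],[(180,160),(312,173)]),('green',.02,[(255,258),(130,311)],[(257,113),(234,223)]),
 ('stagedisc',.045,[(93,573)],[(460,340)]),('stripes',.045,[(48,566),(138,584)],[(427,371),(490,306)]),('loupe',.034,[(200,77)],[(76,70)]),
 ('tip',.092,[(305,546)],[(543,105)]),('marker',.01,[(428,530),(691,524)],None),('tape',.025,[(568,130)],None)]:
    a=at_z('top',T(*t),z)[:,:2]; print(n,'top',a.ravel(),a.mean(0),end=' ')
    if s: b=at_z('scene',S(*s),z)[:,:2]; print('scene',b.ravel(),b.mean(0),end='')
    print()
a=at_z('top',[(184,256)],.012); print('dish',a)
a=at_z('scene',[(259,404)],.012); print('dish sc',a)
a=at_z('top',[(416,221),(471,218),(480,298),(425,303)],.011); print('nb',a,a.mean(0))
d=np.load('last_top.npz');c=cloud('top',d['d'])
for u,v in[(190,280),(448,260),(239,285),(276,240),(246,225),(282,280),(260,185)]:print(u,v,c[v,u])
```

```text
orange top [0.6047 0.0864 0.5406 0.0613] [0.5726 0.0738] scene [0.606  0.0897 0.5423 0.0645] [0.5742 0.0771]
green top [0.5861 0.0414 0.5595 0.1051] [0.5728 0.0733] scene [0.5866 0.0463 0.5616 0.1081] [0.5741 0.0772]
stagedisc top [0.4267 0.1194] [0.4267 0.1194] scene [0.4268 0.1231] [0.4268 0.1231]
stripes top [0.4303 0.1416 0.421  0.0971] [0.4257 0.1194] scene [0.4328 0.1438 0.4226 0.1011] [0.4277 0.1224]
loupe top [0.6775 0.0681] [0.6775 0.0681] scene [0.6786 0.0757] [0.6786 0.0757]
tip top [0.438  0.0113] [0.438  0.0113] scene [0.4379 0.0179] [0.4379 0.0179]
marker top [ 0.4468 -0.0455  0.4482 -0.1796] [ 0.4475 -0.1125] 
tape top [ 0.6498 -0.1193] [ 0.6498 -0.1193] 
dish [[0.5   0.264 0.012]]
dish sc [[0.4983 0.2717 0.012 ]]
nb [[ 0.584  -0.3334  0.011 ]
 [ 0.5905 -0.4785  0.011 ]
 [ 0.3832 -0.4928  0.011 ]
 [ 0.3731 -0.3497  0.011 ]] [ 0.4827 -0.4136  0.011 ]
190 280 [ 0.4389  0.2516 -0.0031]
448 260 [ 0.482  -0.414   0.0079]
239 285 [0.4247 0.1174 0.0449]
276 240 [0.5394 0.0291 0.0024]
246 225 [0.5765 0.1036 0.0238]
282 280 [0.4355 0.0095 0.0699]
260 185 [0.6787 0.0677 0.0285]
```

```bash
cat >> h.py <<'E'
def plan(*way,start=None):
    "way: (x,y,z m, yaw deg, n calls). prints end shift (cm) and spin for each call, in that call's tool axes"
    s=monitor.observe()
    p,y=(np.array(s['tool_pos']),np.degrees(s['tool_rot'][2])) if start is None else (np.array(start[:3]),start[3])
    for w in way:
        p0,y0=p,y
        for k in range(w[4]):
            f=(k+1)/w[4]; g=p0+f*(np.array(w[:3])-p0); yy=y0+f*(w[3]-y0)
            M=R.from_euler('xyz',[180,0,y],degrees=True).as_matrix()
            t=np.round(M.T@(g-p)*100,1); sp=np.round(y-yy,0)
            print(k,t,sp); p=p+M@t/100; y=y-sp
        print('  ->',p.round(4),round(y,1))
E
python3 - <<'E'
from h import *
plan((.4475,-.1105,.10,90.6,3),(.4475,-.1105,.002,90.6,1))
E
```

```text
0 [ 13.6 -10.3   4.2] -26.0
1 [16.7 -3.3  4.2] -25.0
2 [16.6  4.   4.2] -26.0
  -> [ 0.4471 -0.1103  0.1001] 91.0
0 [-0.   0.   9.8] 0.0
  -> [ 0.4471 -0.1103  0.0021] 91.0
```

send_rows:
  targets:
    - {"translation": [3.4, -2.6, 1.0], "spin": -6.5, "jaw": 0.6}
    - {"translation": [6.8, -5.2, 2.1], "spin": -13, "jaw": 0.6}
    - {"translation": [10.2, -7.7, 3.2], "spin": -19.5, "jaw": 0.6}
    - {"translation": [13.6, -10.3, 4.2], "spin": -26, "jaw": 0.6}
    - {"translation": [13.6, -10.3, 4.2], "spin": -26, "jaw": 0.6}
  force: 20

```text
time: 0.6
tool_pos: [0.2355, -0.372, 0.1833]
tool_rot: [-3.137, -0.003, 0.704]
contact_force: [0.1, -0.3, 0.3]
opening: 0.0572
grip_force: 0.0
```

send_rows:
  targets:
    - {"translation": [4.2, -0.8, 1.0], "spin": -6.3, "jaw": 0.6}
    - {"translation": [8.4, -1.6, 2.1], "spin": -12.5, "jaw": 0.6}
    - {"translation": [12.5, -2.5, 3.2], "spin": -18.8, "jaw": 0.6}
    - {"translation": [16.7, -3.3, 4.2], "spin": -25, "jaw": 0.6}
    - {"translation": [16.7, -3.3, 4.2], "spin": -25, "jaw": 0.6}

```text
time: 1.1
tool_pos: [0.342, -0.2406, 0.1416]
tool_rot: [-3.139, -0.002, 1.141]
contact_force: [0.2, -0.9, -0.6]
opening: 0.0551
grip_force: 0.0
```

send_rows:
  targets:
    - {"translation": [4.2, 1.0, 1.0], "spin": -6.5, "jaw": 0.6}
    - {"translation": [8.3, 2.0, 2.1], "spin": -13, "jaw": 0.6}
    - {"translation": [12.5, 3.0, 3.2], "spin": -19.5, "jaw": 0.6}
    - {"translation": [16.6, 4.0, 4.2], "spin": -26, "jaw": 0.6}
    - {"translation": [16.6, 4.0, 4.2], "spin": -26, "jaw": 0.6}

```text
time: 1.6
tool_pos: [0.4489, -0.1084, 0.0997]
tool_rot: [-3.141, -0.001, 1.593]
contact_force: [-0.0, -0.3, 0.6]
opening: 0.0551
grip_force: 0.0
```

send_rows:
  targets:
    - {"translation": [0, 0, 3.5], "spin": 0, "jaw": 0.6}
    - {"translation": [0, 0, 7], "spin": 0, "jaw": 0.6}
    - {"translation": [0, 0, 9], "spin": 0, "jaw": 0.6}
    - {"translation": [0, 0, 9.7], "spin": 0, "jaw": 0.6}
    - {"translation": [0, 0, 9.7], "spin": 0, "jaw": 0.3}

```text
time: 2.1
tool_pos: [0.4467, -0.1117, 0.0033]
tool_rot: [-3.14, -0.0, 1.585]
contact_force: [0.1, 0.7, 0.9]
opening: 0.0508
grip_force: 0.0
```

send_rows:
  targets:
    - {"translation": [0, 0, 0], "spin": 0, "jaw": 0.0}
    - {"translation": [0, 0, 0], "spin": 0, "jaw": 0.0}
    - {"translation": [0, 0, 0], "spin": 0, "jaw": 0.0}
    - {"translation": [0, 0, 0], "spin": 0, "jaw": 0.0}
    - {"translation": [0, 0, 0], "spin": 0, "jaw": 0.0}

```text
time: 2.6
tool_pos: [0.4474, -0.1108, 0.0042]
tool_rot: [3.141, 0.001, 1.588]
contact_force: [-0.3, -0.9, 3.8]
opening: 0.0146
grip_force: 20.0
```

send_rows:
  targets:
    - {"translation": [0, 0, -1], "spin": 0, "jaw": 0.0}
    - {"translation": [0, 0, -3], "spin": 0, "jaw": 0.0}
    - {"translation": [0, 0, -5], "spin": 0, "jaw": 0.0}
    - {"translation": [0, 0, -7], "spin": 0, "jaw": 0.0}
    - {"translation": [0, 0, -7], "spin": 0, "jaw": 0.0}

```text
time: 3.1
tool_pos: [0.4487, -0.1112, 0.0764]
tool_rot: [3.137, 0.002, 1.588]
contact_force: [1.0, -0.5, -0.3]
opening: 0.0147
grip_force: 20.0
```

Run:
```python
from h import *
im,d=read_camera('scene'); np.savez('last_scene.npz',im=im,d=d)
im2,d=read_camera('top')
a=cv2.resize(im[150:330,230:430],(600,540)); b=cv2.resize(im2[180:330,240:400],(576,540))
save(cv2.resize(np.hstack([a,b]),(800,367)),'m1.png')
# notebook centre / angle from both cams by colour
for n,i in(('top',im2),('scene',im)):
    h=cv2.cvtColor(i,cv2.COLOR_RGB2HSV); m=cv2.inRange(h,(135,80,30),(165,255,255))
    c=max(cv2.findContours(m,0,2)[0],key=cv2.contourArea); r=cv2.minAreaRect(c); print(n,r)
    q=cv2.approxPolyDP(c,8,True)[:,0]; w=at_z(n,q,.011); print(q.tolist(),w[:,:2].round(4).tolist())
plan((.4475,-.108,.13,91,1),(.4827,-.4126,.13,4.2,3),(.4827,-.4126,.016,4.2,1))
```

```text
top ((447.49359130859375, 260.44390869140625), (80.84333801269531, 55.48381423950195), 83.51692199707031)
[[469, 219], [416, 224], [425, 302], [479, 297]] [[0.5879, -0.4731], [0.5761, -0.3331], [0.3756, -0.3498], [0.3858, -0.4903]]
scene ((428.5492858886719, 183.74172973632812), (46.797611236572266, 36.84458541870117), 13.671306610107422)
[[410, 161], [414, 198], [443, 205], [455, 172]] [[0.5091, -0.471], [0.4477, -0.342], [0.3764, -0.3518], [0.3889, -0.4832]]
0 [ 0.3  0.  -5.6] -0.0
  -> [ 0.4472 -0.1076  0.1301] 91.0
0 [-10.2   1.    0. ] 29.0
1 [-8.4  5.8  0. ] 29.0
2 [-4.5  9.2  0. ] 29.0
  -> [ 0.483  -0.4125  0.1301] 4.0
0 [-0.   0.  11.4] -0.0
  -> [ 0.483  -0.4125  0.0161] 4.0
```

View pics/m1.png

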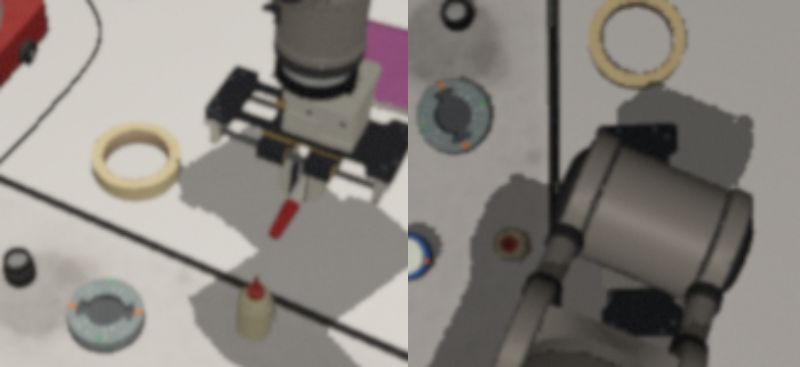

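send_rows:
  targets:
    - {"translation": [-2, 0.2, -2.5], "spin": 7, "jaw": 0.0}
    - {"translation": [-4.5, 0.4, -5], "spin": 14, "jaw": 0.0}
    - {"translation": [-7.5, 0.7, -5.6], "spin": 21, "jaw": 0.0}
    - {"translation": [-10.2, 1.0, -5.6], "spin": 29, "jaw": 0.0}
    - {"translation": [-10.2, 1.0, -5.6], "spin": 29, "jaw": 0.0}

```text
time: 3.7
tool_pos: [0.459, -0.2152, 0.129]
tool_rot: [3.141, 0.001, 1.076]
contact_force: [-1.2, 0.8, -1.2]
opening: 0.0144
grip_force: 20.0
```

send_rows:
  targets:
    - {"translation": [-2.1, 1.4, 0], "spin": 7, "jaw": 0.0}
    - {"translation": [-4.2, 2.9, 0], "spin": 14, "jaw": 0.0}
    - {"translation": [-6.3, 4.4, 0], "spin": 21, "jaw": 0.0}
    - {"translation": [-8.4, 5.8, 0], "spin": 29, "jaw": 0.0}
    - {"translation": [-8.4, 5.8, 0], "spin": 29, "jaw": 0.0}

```text
time: 4.2
tool_pos: [0.4703, -0.3156, 0.1283]
tool_rot: [-3.141, 0.001, 0.572]
contact_force: [0.3, 0.7, -1.4]
opening: 0.0148
grip_force: 20.0
```

send_rows:
  targets:
    - {"translation": [-1.1, 2.3, 0], "spin": 7, "jaw": 0.0}
    - {"translation": [-2.2, 4.6, 0], "spin": 14, "jaw": 0.0}
    - {"translation": [-3.3, 6.9, 0], "spin": 21, "jaw": 0.0}
    - {"translation": [-4.5, 9.2, 0], "spin": 29, "jaw": 0.0}
    - {"translation": [-4.5, 9.2, 0], "spin": 29, "jaw": 0.0}

```text
time: 4.7
tool_pos: [0.4825, -0.4168, 0.1283]
tool_rot: [-3.141, 0.001, 0.068]
contact_force: [-0.1, 1.0, -1.1]
opening: 0.0148
grip_force: 20.0
```

Run:
```python
from h import *
plan((.4825,-.412,.016,4.2,1))
```

```text
0 [ 0.  -0.5 11.2] -0.0
  -> [ 0.4822 -0.4118  0.0163] 3.9
```

send_rows:
  targets:
    - {"translation": [0, -0.3, 4], "spin": 0, "jaw": 0.0}
    - {"translation": [0, -0.5, 8], "spin": 0, "jaw": 0.0}
    - {"translation": [0, -0.5, 10.5], "spin": 0, "jaw": 0.0}
    - {"translation": [0, -0.5, 11.2], "spin": 0, "jaw": 0.0}
    - {"translation": [0, -0.5, 11.2], "spin": 0, "jaw": 0.0}

```text
time: 5.2
tool_pos: [0.4819, -0.4082, 0.0167]
tool_rot: [-3.138, 0.002, 0.073]
contact_force: [0.5, -0.8, 0.5]
opening: 0.0147
grip_force: 20.0
```

send_rows:
  targets:
    - {"translation": [0, 0, 0], "spin": 0, "jaw": 0.35}
    - {"translation": [0, 0, 0], "spin": 0, "jaw": 0.35}
    - {"translation": [0, 0, 0], "spin": 0, "jaw": 0.35}
    - {"translation": [0, 0, 0], "spin": 0, "jaw": 0.35}
    - {"translation": [0, 0, -1], "spin": 0, "jaw": 0.35}

```text
time: 5.7
tool_pos: [0.4819, -0.4099, 0.027]
tool_rot: [-3.14, 0.002, 0.069]
contact_force: [-0.5, 0.7, -0.4]
opening: 0.0323
grip_force: 0.0
```

send_rows:
  targets:
    - {"translation": [0, 0, -2], "spin": 0, "jaw": 0.6}
    - {"translation": [0, 0, -5], "spin": 0, "jaw": 0.85}
    - {"translation": [0, 0, -9], "spin": 0, "jaw": 0.85}
    - {"translation": [0, 0, -11], "spin": 0, "jaw": 0.85}
    - {"translation": [0, 0, -11], "spin": 0, "jaw": 0.85}

```text
time: 6.2
tool_pos: [0.484, -0.4121, 0.1425]
tool_rot: [3.135, -0.005, 0.069]
contact_force: [0.9, -0.1, 0.2]
opening: 0.0673
grip_force: 0.0
```

Run:
```python
from h import *
plan((.427,.1212,.125,60,4),(.427,.1212,.018,60,1))
```

```text
0 [ -0.5 -13.4   0.4] -14.0
1 [  2.8 -13.1   0.5] -14.0
2 [  5.8 -12.1   0.4] -14.0
3 [  8.6 -10.3   0.4] -14.0
  -> [0.4268 0.1212 0.1255] 60.0
0 [ 0.   0.  10.7] -0.0
  -> [0.4268 0.1212 0.0185] 60.0
```

send_rows:
  targets:
    - {"translation": [-0.1, -3.4, 0.1], "spin": -3.5, "jaw": 0.95}
    - {"translation": [-0.2, -6.7, 0.2], "spin": -7, "jaw": 0.95}
    - {"translation": [-0.4, -10, 0.3], "spin": -10.5, "jaw": 0.95}
    - {"translation": [-0.5, -13.4, 0.4], "spin": -14, "jaw": 0.95}
    - {"translation": [-0.5, -13.4, 0.4], "spin": -14, "jaw": 0.95}

```text
time: 6.7
tool_pos: [0.467, -0.273, 0.1328]
tool_rot: [-3.137, 0.002, 0.318]
contact_force: [-0.2, -0.5, 0.3]
opening: 0.0871
grip_force: 0.0
```

send_rows:
  targets:
    - {"translation": [0.7, -3.3, 0.1], "spin": -3.5, "jaw": 0.95}
    - {"translation": [1.4, -6.6, 0.2], "spin": -7, "jaw": 0.95}
    - {"translation": [2.1, -9.8, 0.3], "spin": -10.5, "jaw": 0.95}
    - {"translation": [2.8, -13.1, 0.5], "spin": -14, "jaw": 0.95}
    - {"translation": [2.8, -13.1, 0.5], "spin": -14, "jaw": 0.95}

```text
time: 7.2
tool_pos: [0.4532, -0.141, 0.1279]
tool_rot: [-3.139, 0.001, 0.562]
contact_force: [-0.3, -0.7, 0.2]
opening: 0.0873
grip_force: 0.0
```

send_rows:
  targets:
    - {"translation": [1.4, -3, 0.1], "spin": -3.5, "jaw": 0.95}
    - {"translation": [2.9, -6, 0.2], "spin": -7, "jaw": 0.95}
    - {"translation": [4.3, -9, 0.3], "spin": -10.5, "jaw": 0.95}
    - {"translation": [5.8, -12.1, 0.4], "spin": -14, "jaw": 0.95}
    - {"translation": [5.8, -12.1, 0.4], "spin": -14, "jaw": 0.95}

```text
time: 7.7
tool_pos: [0.439, -0.0085, 0.1243]
tool_rot: [-3.14, 0.001, 0.806]
contact_force: [-0.5, 0.0, 0.4]
opening: 0.0872
grip_force: 0.0
```

send_rows:
  targets:
    - {"translation": [2.1, -2.6, 0.1], "spin": -3.5, "jaw": 0.95}
    - {"translation": [4.3, -5.2, 0.2], "spin": -7, "jaw": 0.95}
    - {"translation": [6.4, -7.8, 0.3], "spin": -10.5, "jaw": 0.95}
    - {"translation": [8.6, -10.3, 0.4], "spin": -14, "jaw": 0.95}
    - {"translation": [8.6, -10.3, 0.4], "spin": -14, "jaw": 0.95}

```text
time: 8.2
tool_pos: [0.4257, 0.1244, 0.1204]
tool_rot: [-3.142, -0.0, 1.049]
contact_force: [-0.6, -0.8, -0.3]
opening: 0.0869
grip_force: 0.0
```

Run:
```python
from h import *
plan((.427,.1212,.018,60,1))
```

```text
0 [-0.2  0.3 10.2] 0.0
  -> [0.4274 0.1212 0.0184] 60.1
```

send_rows:
  targets:
    - {"translation": [-0.1, 0.2, 3.5], "spin": 0, "jaw": 0.95}
    - {"translation": [-0.1, 0.2, 7], "spin": 0, "jaw": 0.95}
    - {"translation": [-0.1, 0.2, 9.5], "spin": 0, "jaw": 0.95}
    - {"translation": [-0.1, 0.2, 10.3], "spin": 0, "jaw": 0.95}
    - {"translation": [-0.1, 0.2, 10.3], "spin": 0, "jaw": 0.95}

```text
time: 8.7
tool_pos: [0.4266, 0.1198, 0.0169]
tool_rot: [-3.14, 0.002, 1.045]
contact_force: [0.6, 0.3, 0.2]
opening: 0.087
grip_force: 0.0
```

Run:
```python
from h import *
im,d=read_camera('scene'); np.savez('last_scene.npz',im=im,d=d)
s=monitor.observe(); print(s['tool_pos'],s['tool_rot'])
save(im,'g1.png',(280,270,440,390),4)
```

```text
[0.42728152 0.12007741 0.01785115] [3.14153923e+00 2.56603890e-04 1.04494008e+00]
```

View pics/g1.png

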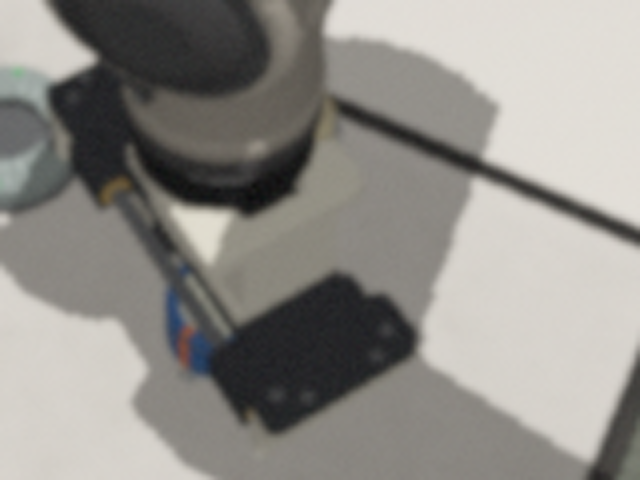

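send_rows:
  targets:
    - {"translation": [0, 0, 0], "spin": 0, "jaw": 0.5}
    - {"translation": [0, 0, 0], "spin": 0, "jaw": 0.4}
    - {"translation": [0, 0, 0], "spin": 0, "jaw": 0.4}
    - {"translation": [0, 0, 0], "spin": 0, "jaw": 0.4}
    - {"translation": [0, 0, 0], "spin": 0, "jaw": 0.4}
  force: 30

```text
time: 9.25
tool_pos: [0.4267, 0.121, 0.018]
tool_rot: [3.141, -0.0, 1.047]
contact_force: [0.0, 1.1, 0.1]
opening: 0.0516
grip_force: 0.0
```

send_rows:
  targets:
    - {"translation": [0, 0, -1], "spin": 0, "jaw": 0.4}
    - {"translation": [0, 0, -3], "spin": 0, "jaw": 0.4}
    - {"translation": [0, 0, -5], "spin": 0, "jaw": 0.4}
    - {"translation": [0, 0, -6.5], "spin": 0, "jaw": 0.4}
    - {"translation": [0, 0, -6.5], "spin": 0, "jaw": 0.4}

```text
time: 9.75
tool_pos: [0.4279, 0.1211, 0.0848]
tool_rot: [3.138, -0.002, 1.047]
contact_force: [0.3, -0.1, -0.5]
opening: 0.048
grip_force: 30.0
```

Run:
```python
from h import *
s=monitor.observe(); print(s['tool_pos'],s['tool_rot'],s['opening'])
plan((.5734,.0753,.085,4.5,2))
```

```text
[0.42788222 0.12112904 0.0847949 ] [ 3.13801034e+00 -2.46312368e-03  1.04684907e+00] 0.04804642646744466
0 [ 1.7  7.4 -0. ] 28.0
1 [ 4.9  5.9 -0. ] 27.0
  -> [0.5733 0.0747 0.0848] 5.0
```

send_rows:
  targets:
    - {"translation": [0.4, 1.9, 0], "spin": 7, "jaw": 0.4}
    - {"translation": [0.9, 3.7, 0], "spin": 14, "jaw": 0.4}
    - {"translation": [1.3, 5.6, 0], "spin": 21, "jaw": 0.4}
    - {"translation": [1.7, 7.4, 0], "spin": 28, "jaw": 0.4}
    - {"translation": [1.7, 7.4, 0], "spin": 28, "jaw": 0.4}

```text
time: 10.25
tool_pos: [0.5008, 0.0979, 0.0821]
tool_rot: [3.141, -0.001, 0.555]
contact_force: [-0.5, 0.6, -1.0]
opening: 0.0481
grip_force: 30.0
```

send_rows:
  targets:
    - {"translation": [1.2, 1.5, 0], "spin": 7, "jaw": 0.4}
    - {"translation": [2.5, 3.0, 0], "spin": 14, "jaw": 0.4}
    - {"translation": [3.7, 4.5, 0], "spin": 21, "jaw": 0.4}
    - {"translation": [4.9, 5.9, 0], "spin": 27, "jaw": 0.4}
    - {"translation": [4.9, 5.9, 0], "spin": 27, "jaw": 0.4}

```text
time: 10.75
tool_pos: [0.5727, 0.0741, 0.082]
tool_rot: [3.141, -0.0, 0.087]
contact_force: [0.8, -0.7, -0.9]
opening: 0.0483
grip_force: 30.0
```

Run:
```python
from h import *
im,d=snap('scene','ins1.png',(200,215,360,335),5)
read=read_camera('top')[0]; save(read,'ins1t.png',(200,160,330,270),4)
s=monitor.observe(); print(s['tool_pos'],s['tool_rot'],s['opening'])
```

```text
[0.57052671 0.07475887 0.08186053] [-3.14131572e+00  2.53391197e-03  9.04054572e-02] 0.04785204940597754
```

View pics/ins1.png

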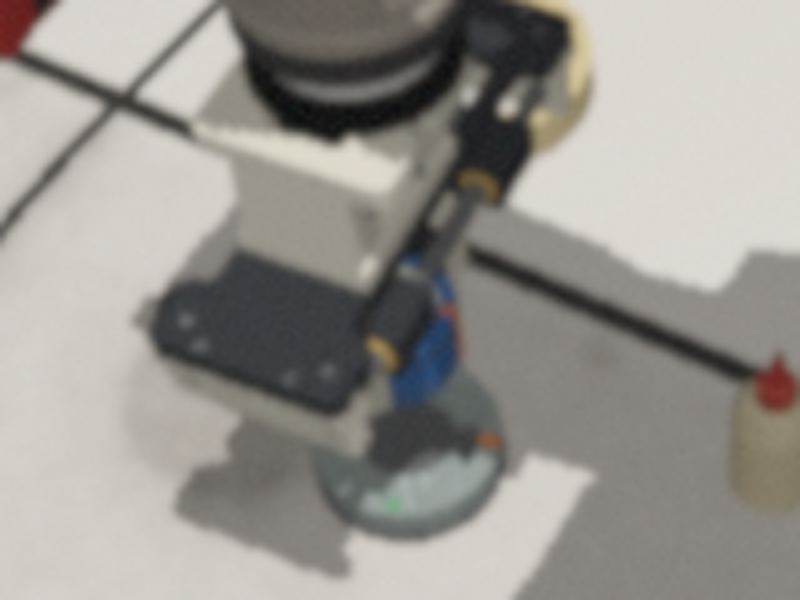

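Run:
```python
from h import *
im=np.load('last_scene.npz')['im']; b=(250,250,330,330); s=7
g=cv2.resize(im[b[1]:b[3],b[0]:b[2]],None,fx=s,fy=s,interpolation=cv2.INTER_CUBIC).copy()
def ring(c,r,z,col):
    t=np.linspace(0,2*np.pi,60); P=np.c_[c[0]+r*np.cos(t),c[1]+r*np.sin(t),0*t+z]
    q=((proj('scene',P)-b[:2]+.5)*s-.5).astype(np.int32); cv2.polylines(g,[q],True,col,1)
B=(.5742,.0771); ring(B,.04,.02,(255,255,0)); ring(B,.02,.02,(255,255,0))
C=(.5715,.0763); z0=.064
for z in(.013,.045): ring(C,.025,z0+z,(0,255,255))
ring(C,.017,z0,(255,0,255))
save(g,'ov1.png')
```

```text
(no output)
```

View pics/ov1.png

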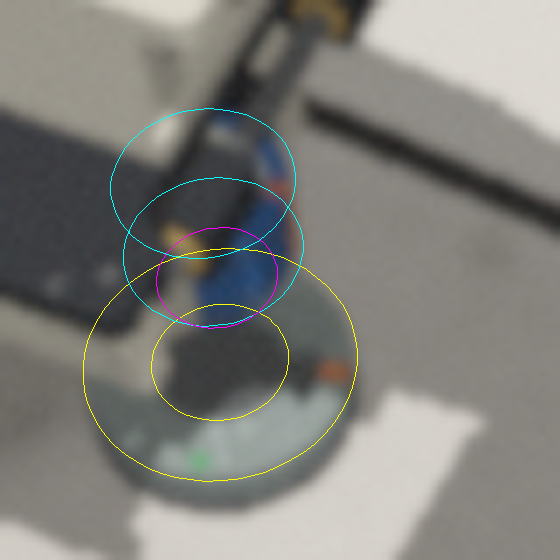

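send_rows:
  targets:
    - {"translation": [0, 0, 1], "spin": 0, "jaw": 0.4}
    - {"translation": [0, 0, 2], "spin": 0, "jaw": 0.4}
    - {"translation": [0, 0, 3], "spin": 0, "jaw": 0.4}
    - {"translation": [0, 0, 3.7], "spin": 0, "jaw": 0.4}
    - {"translation": [0, 0, 3.7], "spin": 0, "jaw": 0.4}

```text
time: 11.35
tool_pos: [0.5709, 0.0746, 0.0441]
tool_rot: [-3.141, 0.003, 0.087]
contact_force: [-0.1, -0.9, -1.0]
opening: 0.0484
grip_force: 30.0
```

Run:
```python
from h import *
P=[]
for i in range(4):
    s=monitor.observe(); P.append(np.r_[s['tool_pos'],s['tool_rot'][2]]); im=read_camera('scene')[0]
print(np.mean(P,0),np.std(P,0)); np.savez('last_scene.npz',im=im)
b=(250,240,330,330); s=6
a=cv2.resize(im[b[1]:b[3],b[0]:b[2]],None,fx=s,fy=s,interpolation=cv2.INTER_CUBIC)[:,:400]; g=a.copy()
def ring(c,r,z,col):
    t=np.linspace(0,2*np.pi,60); Q=np.c_[c[0]+r*np.cos(t),c[1]+r*np.sin(t),0*t+z]
    q=((proj('scene',Q)-b[:2]+.5)*s-.5).astype(np.int32); cv2.polylines(g,[q],True,col,1)
B=(.5742,.0771); ring(B,.04,.02,(255,255,0)); ring(B,.02,.02,(255,255,0))
p=np.mean(P,0); C=(p[0],p[1]+.0018); z0=p[2]-.018
for z in(.013,.045): ring(C,.025,z0+z,(0,255,255))
save(np.hstack([a,g]),'ov2.png')
```

```text
[0.57164375 0.07452217 0.04509506 0.086933  ] [4.82560911e-04 3.21917686e-05 6.52123914e-04 1.24738855e-04]
```

View pics/ov2.png

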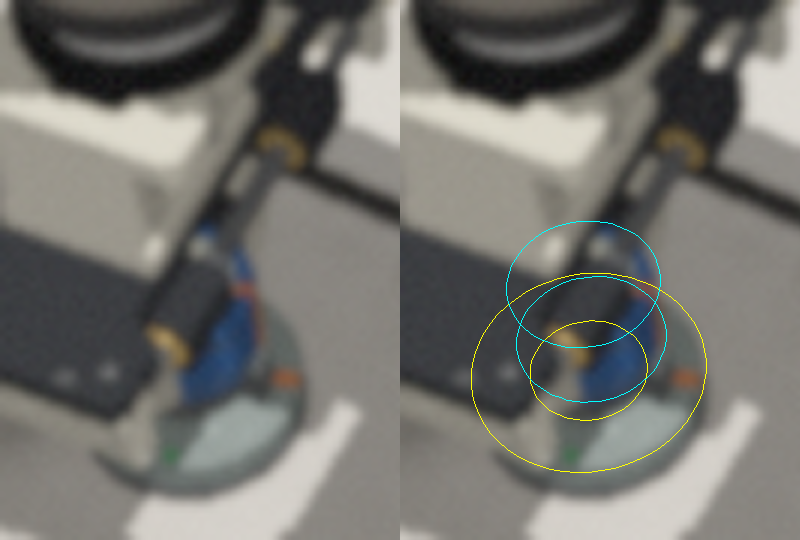

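send_rows:
  targets:
    - {"translation": [0.1, 0, 0], "spin": 0, "jaw": 0.4}
    - {"translation": [0.1, 0, 0.3], "spin": 0, "jaw": 0.4}
    - {"translation": [0.1, 0, 0.6], "spin": 0, "jaw": 0.4}
    - {"translation": [0.1, 0, 0.9], "spin": 0, "jaw": 0.4}
    - {"translation": [0.1, 0, 1.0], "spin": 0, "jaw": 0.4}

```text
time: 12.05
tool_pos: [0.5727, 0.0746, 0.0351]
tool_rot: [3.142, 0.001, 0.087]
contact_force: [0.9, 0.8, -0.8]
opening: 0.048
grip_force: 30.0
```

send_rows:
  targets:
    - {"translation": [0, 0, 0.2], "spin": 0, "jaw": 0.4}
    - {"translation": [0, 0, 0.4], "spin": 0, "jaw": 0.4}
    - {"translation": [0, 0, 0.6], "spin": 0, "jaw": 0.4}
    - {"translation": [0, 0, 0.7], "spin": 0, "jaw": 0.4}
    - {"translation": [0, 0, 0.7], "spin": 0, "jaw": 0.4}

```text
time: 12.55
tool_pos: [0.5729, 0.0746, 0.0285]
tool_rot: [3.142, 0.0, 0.087]
contact_force: [-0.2, -0.8, -1.4]
opening: 0.0482
grip_force: 30.0
```

send_rows:
  targets:
    - {"translation": [0, 0, 0.1], "spin": 0, "jaw": 0.4}
    - {"translation": [0, 0, 0.2], "spin": 0, "jaw": 0.4}
    - {"translation": [0, 0, 0.3], "spin": 0, "jaw": 0.4}
    - {"translation": [0, 0, 0.4], "spin": 0, "jaw": 0.4}
    - {"translation": [0, 0, 0.4], "spin": 0, "jaw": 0.4}

```text
time: 13.05
tool_pos: [0.5733, 0.0746, 0.027]
tool_rot: [3.141, -0.001, 0.087]
contact_force: [-6.0, -0.6, 16.8]
opening: 0.0482
grip_force: 30.0
```

send_rows:
  targets:
    - {"translation": [-0.05, 0, -0.2], "spin": 0, "jaw": 0.4}
    - {"translation": [-0.05, 0, -0.2], "spin": -6, "jaw": 0.4}
    - {"translation": [-0.05, 0, -0.2], "spin": -12, "jaw": 0.4}
    - {"translation": [-0.05, 0, -0.2], "spin": -18, "jaw": 0.4}
    - {"translation": [-0.05, 0, -0.2], "spin": -18, "jaw": 0.4}

```text
time: 13.55
tool_pos: [0.573, 0.0746, 0.0271]
tool_rot: [3.141, -0.001, 0.402]
contact_force: [0.5, -0.3, 2.7]
opening: 0.0483
grip_force: 30.0
```

send_rows:
  targets:
    - {"translation": [0, 0, 0], "spin": -7, "jaw": 0.4}
    - {"translation": [0, 0, 0], "spin": -14, "jaw": 0.4}
    - {"translation": [0, 0, 0], "spin": -21, "jaw": 0.4}
    - {"translation": [0, 0, 0], "spin": -28, "jaw": 0.4}
    - {"translation": [0, 0, 0], "spin": -35, "jaw": 0.4}

```text
time: 14.05
tool_pos: [0.573, 0.0749, 0.0271]
tool_rot: [3.141, -0.001, 1.013]
contact_force: [1.3, 2.5, 2.7]
opening: 0.0484
grip_force: 30.0
```

send_rows:
  targets:
    - {"translation": [0, 0, 0], "spin": -8, "jaw": 0.4}
    - {"translation": [0, 0, 0], "spin": -16, "jaw": 0.4}
    - {"translation": [0, 0, 0], "spin": -24, "jaw": 0.4}
    - {"translation": [0, 0, 0], "spin": -32, "jaw": 0.4}
    - {"translation": [0, 0, 0], "spin": -37, "jaw": 0.4}

```text
time: 14.55
tool_pos: [0.5726, 0.0748, 0.0271]
tool_rot: [3.141, -0.0, 1.659]
contact_force: [-0.4, 1.4, 3.6]
opening: 0.0484
grip_force: 30.0
```

send_rows:
  targets:
    - {"translation": [0, 0, 0], "spin": 0, "jaw": 0.8}
    - {"translation": [0, 0, 0], "spin": 0, "jaw": 0.8}
    - {"translation": [0, 0, 0], "spin": 0, "jaw": 0.8}
    - {"translation": [0, 0, 0], "spin": 0, "jaw": 0.8}
    - {"translation": [0, 0, 0], "spin": 0, "jaw": 0.8}

```text
time: 15.05
tool_pos: [0.5724, 0.0745, 0.0266]
tool_rot: [-3.141, 0.0, 1.657]
contact_force: [0.1, 0.4, 0.1]
opening: 0.0734
grip_force: 0.0
```

send_rows:
  targets:
    - {"translation": [0, 0, -2], "spin": 0, "jaw": 0.8}
    - {"translation": [0, 0, -5], "spin": 0, "jaw": 0.8}
    - {"translation": [0, 0, -8], "spin": 0, "jaw": 0.8}
    - {"translation": [0, 0, -10], "spin": 0, "jaw": 0.8}
    - {"translation": [0, 0, -10], "spin": 0, "jaw": 0.8}

```text
time: 15.55
tool_pos: [0.5743, 0.0745, 0.1298]
tool_rot: [3.135, 0.001, 1.657]
contact_force: [0.3, 0.2, -0.1]
opening: 0.0732
grip_force: 0.0
```

Run:
```python
from h import *
plan((.678,.0718,.11,40,2),(.678,.0718,.004,40,1))
```

```text
0 [-0.6  5.2  1. ] 27.0
1 [1.8 4.8 1. ] 28.0
  -> [0.6779 0.0717 0.1098] 39.9
0 [ 0.   0.  10.6] -0.0
  -> [0.6779 0.0717 0.0038] 39.9
```

send_rows:
  targets:
    - {"translation": [-0.1, 1.3, 0.2], "spin": 7, "jaw": 0.7}
    - {"translation": [-0.3, 2.6, 0.5], "spin": 14, "jaw": 0.7}
    - {"translation": [-0.4, 3.9, 0.8], "spin": 21, "jaw": 0.7}
    - {"translation": [-0.6, 5.2, 1], "spin": 27, "jaw": 0.7}
    - {"translation": [-0.6, 5.2, 1], "spin": 27, "jaw": 0.7}

```text
time: 16.05
tool_pos: [0.6251, 0.0728, 0.1148]
tool_rot: [-3.14, 0.001, 1.185]
contact_force: [-0.3, -0.3, -0.4]
opening: 0.0643
grip_force: 0.0
```

send_rows:
  targets:
    - {"translation": [0.4, 1.2, 0.2], "spin": 7, "jaw": 0.7}
    - {"translation": [0.9, 2.4, 0.5], "spin": 14, "jaw": 0.7}
    - {"translation": [1.3, 3.6, 0.8], "spin": 21, "jaw": 0.7}
    - {"translation": [1.8, 4.8, 1], "spin": 28, "jaw": 0.7}
    - {"translation": [1.8, 4.8, 1], "spin": 28, "jaw": 0.7}

```text
time: 16.55
tool_pos: [0.676, 0.0716, 0.1053]
tool_rot: [-3.141, 0.001, 0.699]
contact_force: [-0.7, 0.2, 0.5]
opening: 0.0641
grip_force: 0.0
```

Run:
```python
from h import *
im=read_camera('scene')[0]; t=read_camera('top')[0]; np.savez('both.npz',im=im,t=t)
a=cv2.resize(im[230:330,215:315],(400,400),interpolation=cv2.INTER_CUBIC); b=cv2.resize(t[170:270,210:310],(400,400),interpolation=cv2.INTER_CUBIC)
save(np.hstack([a,b]),'lock.png'); plan((.678,.0718,.004,40,1))
```

```text
0 [ 0.2  0.2 10.2] 0.0
  -> [0.6778 0.0716 0.0039] 40.2
```

View pics/lock.png

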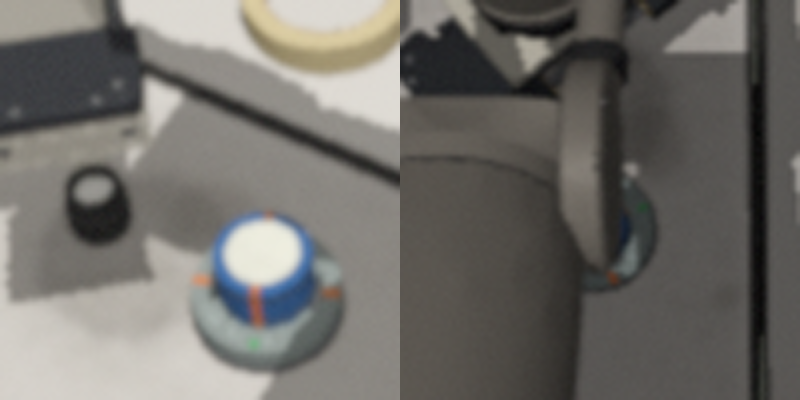

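The scene view shows the stage locked: its stripe at (257,305) sits over the green dot (257,343). The loupe stands at (97,205) under the open gripper.

send_rows:
  targets:
    - {"translation": [0.1, 0.1, 3.5], "spin": 0, "jaw": 0.7}
    - {"translation": [0.1, 0.1, 7], "spin": 0, "jaw": 0.7}
    - {"translation": [0.1, 0.1, 9.5], "spin": 0, "jaw": 0.7}
    - {"translation": [0.1, 0.1, 10.3], "spin": 0, "jaw": 0.7}
    - {"translation": [0.1, 0.1, 10.3], "spin": 0, "jaw": 0.7}
  force: 15

```text
time: 17.15
tool_pos: [0.6764, 0.0717, 0.0031]
tool_rot: [-3.14, 0.002, 0.7]
contact_force: [0.1, -0.0, -0.6]
opening: 0.0643
grip_force: 0.0
```

send_rows:
  targets:
    - {"translation": [0, 0, 0], "spin": 0, "jaw": 0.2}
    - {"translation": [0, 0, 0], "spin": 0, "jaw": 0.2}
    - {"translation": [0, 0, 0], "spin": 0, "jaw": 0.2}
    - {"translation": [0, 0, 0], "spin": 0, "jaw": 0.2}
    - {"translation": [0, 0, 0], "spin": 0, "jaw": 0.2}

```text
time: 17.65
tool_pos: [0.6778, 0.0717, 0.0045]
tool_rot: [3.141, -0.001, 0.698]
contact_force: [-0.6, -0.4, 2.8]
opening: 0.0335
grip_force: 15.0
```

send_rows:
  targets:
    - {"translation": [0, 0, 0], "spin": 0, "jaw": 0.2}
    - {"translation": [0, 0, 0], "spin": 0, "jaw": 0.2}
    - {"translation": [0, 0, 0], "spin": 0, "jaw": 0.2}
    - {"translation": [0, 0, 0], "spin": 0, "jaw": 0.2}
    - {"translation": [0, 0, -0.2], "spin": 0, "jaw": 0.2}

```text
time: 18.15
tool_pos: [0.6773, 0.0716, 0.0055]
tool_rot: [-3.142, 0.0, 0.698]
contact_force: [-0.4, -0.4, -0.3]
opening: 0.0332
grip_force: 15.0
```

Run:
```python
from h import *
K=(np.array([[262,252]],float)+.5)/4-.5+[215,230]; print(at_z('scene',K,.052))
print(monitor.observe()['tool_pos'])
plan((.678,.0718,.09,40,1),(.573,.0750,.09,40,1),(.573,.075,.056,40,1))
```

```text
[[0.57320017 0.07721684 0.052     ]]
[0.67732905 0.07158726 0.00552776]
0 [ 0.1  0.  -8.4] -0.0
  -> [0.6781 0.0722 0.0895] 40.0
0 [-7.9 -7.  -0. ] -0.0
  -> [0.5726 0.0751 0.0895] 40.0
0 [0.  0.  3.4] -0.0
  -> [0.5726 0.0751 0.0555] 40.0
```

send_rows:
  targets:
    - {"translation": [0, 0, -2], "spin": 0, "jaw": 0.2}
    - {"translation": [0, 0, -4], "spin": 0, "jaw": 0.2}
    - {"translation": [0, 0, -6.5], "spin": 0, "jaw": 0.2}
    - {"translation": [0, 0, -8.4], "spin": 0, "jaw": 0.2}
    - {"translation": [0, 0, -8.4], "spin": 0, "jaw": 0.2}

```text
time: 18.65
tool_pos: [0.6791, 0.0716, 0.0925]
tool_rot: [3.138, -0.004, 0.698]
contact_force: [0.1, -0.1, -0.0]
opening: 0.0331
grip_force: 15.0
```

send_rows:
  targets:
    - {"translation": [-1.6, -1.4, 0], "spin": 0, "jaw": 0.2}
    - {"translation": [-4, -3.5, 0], "spin": 0, "jaw": 0.2}
    - {"translation": [-6.5, -5.7, 0], "spin": 0, "jaw": 0.2}
    - {"translation": [-7.9, -7, 0], "spin": 0, "jaw": 0.2}
    - {"translation": [-7.9, -7, 0], "spin": 0, "jaw": 0.2}

```text
time: 19.15
tool_pos: [0.5688, 0.0748, 0.0883]
tool_rot: [-3.139, 0.004, 0.698]
contact_force: [0.3, -0.1, -0.4]
opening: 0.033
grip_force: 15.0
```

send_rows:
  targets:
    - {"translation": [0, 0, 1], "spin": 0, "jaw": 0.2}
    - {"translation": [0, 0, 2], "spin": 0, "jaw": 0.2}
    - {"translation": [0, 0, 2.8], "spin": 0, "jaw": 0.2}
    - {"translation": [0, 0, 2.8], "spin": 0, "jaw": 0.2}
    - {"translation": [0, 0, 2.8], "spin": 0, "jaw": 0.2}

```text
time: 19.65
tool_pos: [0.572, 0.0745, 0.061]
tool_rot: [-3.141, 0.001, 0.698]
contact_force: [0.2, -0.3, -0.4]
opening: 0.0329
grip_force: 15.0
```

Run:
```python
from h import *
im=read_camera('scene')[0]; print(monitor.observe()['tool_pos'])
save(im,'lp1.png',(230,230,330,330),5)
```

```text
[0.57225686 0.07449598 0.06148285]
```

View pics/lp1.png

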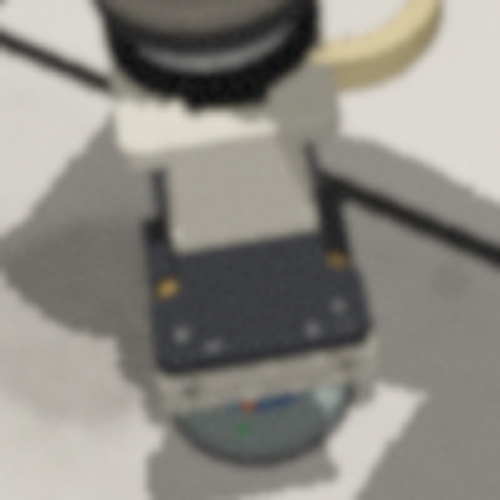

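The gripper hides the loupe here; the base and its green dot (243,428) are unmoved. I'll lower until contact, then release.

send_rows:
  targets:
    - {"translation": [0.1, 0, 0.2], "spin": 0, "jaw": 0.2}
    - {"translation": [0.1, 0, 0.4], "spin": 0, "jaw": 0.2}
    - {"translation": [0.1, 0, 0.5], "spin": 0, "jaw": 0.2}
    - {"translation": [0.1, 0, 0.5], "spin": 0, "jaw": 0.2}
    - {"translation": [0.1, 0, 0.5], "spin": 0, "jaw": 0.2}

```text
time: 20.2
tool_pos: [0.5727, 0.0752, 0.0568]
tool_rot: [3.141, -0.0, 0.698]
contact_force: [-0.5, -0.2, 0.7]
opening: 0.0332
grip_force: 15.0
```

send_rows:
  targets:
    - {"translation": [0, 0, 0], "spin": 0, "jaw": 0.55}
    - {"translation": [0, 0, 0], "spin": 0, "jaw": 0.55}
    - {"translation": [0, 0, 0], "spin": 0, "jaw": 0.55}
    - {"translation": [0, 0, 0], "spin": 0, "jaw": 0.55}
    - {"translation": [0, 0, -1], "spin": 0, "jaw": 0.55}

```text
time: 20.7
tool_pos: [0.5718, 0.0752, 0.0659]
tool_rot: [-3.14, 0.002, 0.697]
contact_force: [-0.5, 0.1, 0.6]
opening: 0.0503
grip_force: 0.0
```

send_rows:
  targets:
    - {"translation": [0, 0, -3], "spin": 0, "jaw": 0.7}
    - {"translation": [0, 0, -6], "spin": 0, "jaw": 0.7}
    - {"translation": [0, 0, -8], "spin": 0, "jaw": 0.7}
    - {"translation": [0, 0, -8], "spin": 0, "jaw": 0.7}
    - {"translation": [0, 0, -8], "spin": 0, "jaw": 0.7}

```text
time: 21.2
tool_pos: [0.5727, 0.0752, 0.147]
tool_rot: [3.141, -0.001, 0.698]
contact_force: [-0.2, 0.3, -0.7]
opening: 0.064
grip_force: 0.0
```

Run:
```python
from h import *
print(monitor.observe()['tool_pos'])
plan((.438,.0146,.145,40,1),(.438,.0146,.03,40,1))
```

```text
[0.57268161 0.0751551  0.14703578]
0 [-14.2  -4.    0.2] -0.0
  -> [0.4382 0.0146 0.145 ] 40.0
0 [-0.  -0.  11.5] -0.0
  -> [0.4382 0.0146 0.03  ] 40.0
```

send_rows:
  targets:
    - {"translation": [-3, -0.8, 0], "spin": 0, "jaw": 0.75}
    - {"translation": [-7, -2, 0], "spin": 0, "jaw": 0.75}
    - {"translation": [-11, -3.1, 0], "spin": 0, "jaw": 0.75}
    - {"translation": [-14.2, -4, 0.2], "spin": 0, "jaw": 0.75}
    - {"translation": [-14.2, -4, 0.2], "spin": 0, "jaw": 0.75}

```text
time: 21.7
tool_pos: [0.4334, 0.0141, 0.1432]
tool_rot: [-3.137, 0.005, 0.696]
contact_force: [-0.1, -0.1, -1.0]
opening: 0.0688
grip_force: 0.0
```

Run:
```python
from h import *
im=read_camera('scene')[0]; t=read_camera('top')[0]
print(monitor.observe()['tool_pos'])
a=cv2.resize(im[240:360,230:390],(533,400),interpolation=cv2.INTER_CUBIC);b=cv2.resize(t[190:290,230:297],(267,400),interpolation=cv2.INTER_CUBIC)
save(np.hstack([a,b]),'bt.png')
plan((.438,.0146,.03,40,1))
```

```text
[0.43787889 0.01447458 0.14425958]
0 [ 0.  -0.  11.4] -0.0
  -> [0.4379 0.0145 0.0303] 39.9
```

View pics/bt.png

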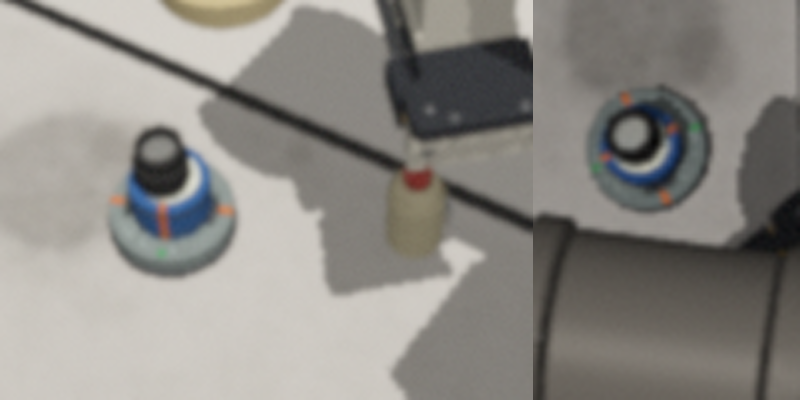

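Run:
```python
from h import *
T=lambda x,y:[((x-533+.5)/3.985-.5+230,(y+.5)/4-.5+190)]
print('top',at_z('top',T(638.5,142.5),.052),at_z('top',T(633,133),.086))
S=lambda x,y:[((x+.5)*160/533-.5+230,(y+.5)*.3-.5+240)]
print('scene loupe',at_z('scene',S(159,150),.086),'stage',.5732,.0772)
```

```text
top [[0.5718469  0.07447325 0.052     ]] [[0.57317672 0.07365193 0.086     ]]
scene loupe [[0.57289684 0.0822856  0.086     ]] stage 0.5732 0.0772
```

send_rows:
  targets:
    - {"translation": [0, 0, 3.5], "spin": 0, "jaw": 0.75}
    - {"translation": [0, 0, 7], "spin": 0, "jaw": 0.75}
    - {"translation": [0, 0, 10], "spin": 0, "jaw": 0.75}
    - {"translation": [0, 0, 11.4], "spin": 0, "jaw": 0.75}
    - {"translation": [0, 0, 11.4], "spin": 0, "jaw": 0.75}
  force: 15

```text
time: 22.3
tool_pos: [0.4376, 0.0151, 0.0284]
tool_rot: [-3.138, 0.003, 0.698]
contact_force: [0.2, 0.0, -0.1]
opening: 0.069
grip_force: 0.0
```

send_rows:
  targets:
    - {"translation": [0, 0, 0], "spin": 0, "jaw": 0.2}
    - {"translation": [0, 0, 0], "spin": 0, "jaw": 0.2}
    - {"translation": [0, 0, 0], "spin": 0, "jaw": 0.2}
    - {"translation": [0, 0, 0], "spin": 0, "jaw": 0.2}
    - {"translation": [0, 0, 0], "spin": 0, "jaw": 0.2}

```text
time: 22.8
tool_pos: [0.4385, 0.0146, 0.0312]
tool_rot: [3.141, -0.001, 0.698]
contact_force: [-1.1, 0.5, 0.9]
opening: 0.0344
grip_force: 15.0
```

send_rows:
  targets:
    - {"translation": [0, 0, 0], "spin": 0, "jaw": 0.2}
    - {"translation": [0, 0, 0], "spin": 0, "jaw": 0.2}
    - {"translation": [0, 0, -1], "spin": 0, "jaw": 0.2}
    - {"translation": [0, 0, -3], "spin": 0, "jaw": 0.2}
    - {"translation": [0, 0, -5], "spin": 0, "jaw": 0.2}

```text
time: 23.3
tool_pos: [0.4377, 0.0147, 0.0814]
tool_rot: [-3.141, 0.001, 0.698]
contact_force: [0.1, 0.9, 0.2]
opening: 0.0342
grip_force: 14.9
```

Run:
```python
from h import *
plan((.5363,.1717,.085,40,1),(.5363,.1717,.031,40,1))
```

```text
0 [17.6 -5.7 -0.4] -0.0
  -> [0.5359 0.1714 0.0854] 40.0
0 [0.  0.  5.4] -0.0
  -> [0.5359 0.1714 0.0314] 40.0
```

send_rows:
  targets:
    - {"translation": [2, -0.6, 0], "spin": 0, "jaw": 0.2}
    - {"translation": [4.5, -1.4, -0.2], "spin": 0, "jaw": 0.2}
    - {"translation": [7.5, -2.4, -0.3], "spin": 0, "jaw": 0.2}
    - {"translation": [10.5, -3.4, -0.4], "spin": 0, "jaw": 0.2}
    - {"translation": [13.5, -4.4, -0.4], "spin": 0, "jaw": 0.2}

```text
time: 23.8
tool_pos: [0.5138, 0.1361, 0.0853]
tool_rot: [3.141, 0.0, 0.697]
contact_force: [0.6, -0.6, -0.5]
opening: 0.0345
grip_force: 14.9
```

send_rows:
  targets:
    - {"translation": [2.1, -0.7, 0], "spin": 0, "jaw": 0.2}
    - {"translation": [3.5, -1.1, 0], "spin": 0, "jaw": 0.2}
    - {"translation": [4.1, -1.3, 0], "spin": 0, "jaw": 0.2}
    - {"translation": [4.1, -1.3, 0], "spin": 0, "jaw": 0.2}
    - {"translation": [4.1, -1.3, 0], "spin": 0, "jaw": 0.2}

```text
time: 24.3
tool_pos: [0.5359, 0.1708, 0.0847]
tool_rot: [-3.141, 0.001, 0.697]
contact_force: [-0.1, 0.3, 0.5]
opening: 0.0341
grip_force: 14.9
```

Run:
```python
from h import *
plan((.5363,.1717,.032,40,1))
```

```text
0 [ 0.1 -0.   5.3] -0.0
  -> [0.5366 0.1714 0.0317] 40.0
```

Lower, settle, then release and rise.

send_rows:
  targets:
    - {"translation": [0, 0, 2], "spin": 0, "jaw": 0.2}
    - {"translation": [0, 0, 4], "spin": 0, "jaw": 0.2}
    - {"translation": [0, 0, 5.0], "spin": 0, "jaw": 0.2}
    - {"translation": [0, 0, 5.3], "spin": 0, "jaw": 0.2}
    - {"translation": [0, 0, 5.4], "spin": 0, "jaw": 0.2}

```text
time: 24.8
tool_pos: [0.5365, 0.171, 0.0312]
tool_rot: [3.142, 0.0, 0.697]
contact_force: [-1.9, -0.6, 2.9]
opening: 0.0339
grip_force: 15.0
```

send_rows:
  targets:
    - {"translation": [0, 0, 0], "spin": 0, "jaw": 0.2}
    - {"translation": [0, 0, 0], "spin": 0, "jaw": 0.55}
    - {"translation": [0, 0, 0], "spin": 0, "jaw": 0.55}
    - {"translation": [0, 0, 0], "spin": 0, "jaw": 0.55}
    - {"translation": [0, 0, 0], "spin": 0, "jaw": 0.55}

```text
time: 25.3
tool_pos: [0.5366, 0.1714, 0.0308]
tool_rot: [3.141, -0.0, 0.698]
contact_force: [0.5, 0.6, -0.2]
opening: 0.0508
grip_force: 0.0
```

send_rows:
  targets:
    - {"translation": [0, 0, -2], "spin": 0, "jaw": 0.7}
    - {"translation": [0, 0, -5], "spin": 0, "jaw": 0.7}
    - {"translation": [0, 0, -9], "spin": 0, "jaw": 0.7}
    - {"translation": [0, 0, -13], "spin": 0, "jaw": 0.7}
    - {"translation": [0, 0, -13], "spin": 0, "jaw": 0.7}

```text
time: 25.8
tool_pos: [0.5396, 0.172, 0.1665]
tool_rot: [3.136, -0.01, 0.698]
contact_force: [0.2, -0.3, -1.0]
opening: 0.0641
grip_force: 0.0
```

send_rows:
  targets:
    - {"translation": [-3, 2, 0], "spin": 0, "jaw": 0.7}
    - {"translation": [-6, 5, 0], "spin": 0, "jaw": 0.7}
    - {"translation": [-9, 8, 0], "spin": 0, "jaw": 0.7}
    - {"translation": [-11, 10, 0], "spin": 0, "jaw": 0.7}
    - {"translation": [-11, 10, 0], "spin": 0, "jaw": 0.7}

```text
time: 26.3
tool_pos: [0.516, 0.021, 0.1603]
tool_rot: [3.141, 0.001, 0.694]
contact_force: [-0.4, 0.8, -0.4]
opening: 0.0645
grip_force: 0.0
```

Run:
```python
from h import *
im=read_camera('scene')[0]; t=read_camera('top')[0]; np.savez('fin.npz',im=im,t=t)
a=im[130:430,200:480]; b=t[170:320,160:500]
g=np.zeros((600,560,3),np.uint8); 
save(np.hstack([cv2.resize(a,(392,420)),cv2.resize(b,(408,180)) if 0 else cv2.copyMakeBorder(cv2.resize(b,(408,180)),0,240,0,0,0)]),'fin.png')
save(t,'fint.png',(160,170,500,320),2.35)
```

```text
(no output)
```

View pics/fin.png

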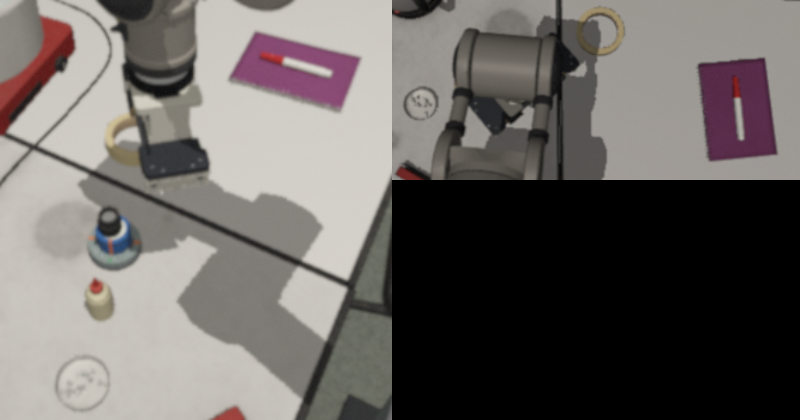

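View pics/fint.png

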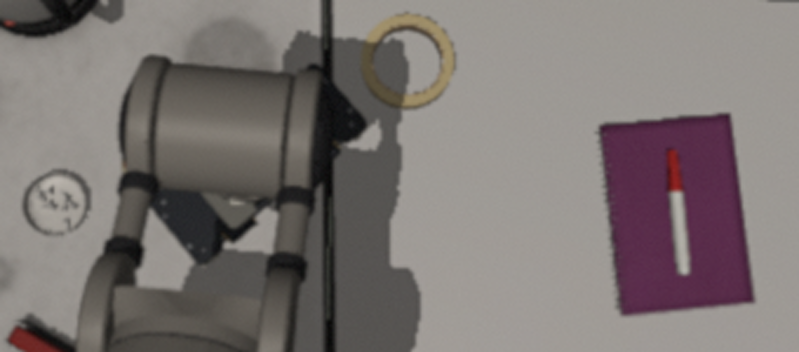

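The pictures show the marker centred and parallel on the notebook at (678,212), against the notebook's centre at (677,214). The loupe stands on the stage, the bottle is between base and dish, and the dish and tape haven't moved.

```bash
python3 -c "
from h import *
print(job.hand_in())"
```

```text
the job is handed in; nothing more can be done
None
```

The job is handed in, with no verdict returned. In the last pictures the stage is seated and locked in the base, the loupe is upright about 3–5 mm from its centre, the bottle stands midway between base and dish, the marker is centred along the notebook, and the dish and tape roll are where they started.

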